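# Check a battery pack with a two-pin tester

### The arm

A 6-joint arm with a two-finger parallel gripper is mounted at the origin on a cart in front of the work surface, level with it; the furniture and walls round the work are solid. World frame = base frame: x ahead of the robot, y to its left, z up, the work surface at z = 0. Lengths are in m, angles in rad, forces in N, time in s.
With the tool pointing down it reaches from about 0.375 to 0.975 m from the base axis. Payload 3.8 kg.
Tool frame: the origin (TCP) lies midway between the tips of the shut fingers; the grasp point (between the pads) lies 19 mm behind it; z points along the fingers, y is the line along which they close (so a half turn about z gives the same grasp; the last joint's range is limited). The gripper opens to 85 mm and grips with 20 to 120 N. Pads are 22 mm wide; open, the fingers measure 114 mm over their backs; the gripper's body (76 mm by 85 mm) begins 54 mm behind the grasp point. The pads swing forward as they close: fully open they stand 13 mm farther back than shut.
Start: joints at [-1.149, 0.264, 1.604, -0, 1.274, -0.037], TCP at [0.299, -0.605, 0.231] pointing down, gripper open.
Joint ranges: [-2.63, 2.63], [-0.94, 2.18], [0.31, 2.57], [-1.31, 4.45], [0, 2.66], [-2.55, 2.55]. Speed limits (rad/s): [2.57, 2.57, 3.14, 3.14, 3.14, 3.14].

### API

Orientations are given as a rotation vector (axis times angle).
In Python, from workcell import bot gives the robot as it stands.
- The arm moves only by the tool jog_arm, never from a script. Its argument "motion" is a list of rows, each a list of 5 numbers: the opening, from -1 (shut) to 1 (fully open), then the shift along the tool's x, y, z in mm, then the turn about the tool's z in degrees. In form: [[claw, x, y, z, twist], ...]. A call has 1 to 10 rows; each row shifts and turns the commanded pose from where the row before left it, along the tool's axes as they then stand; what a row does not reach is not made up. A row lasts 1/12 s, in which the tool goes at most 41.7 mm and 7.16 degrees, less where a joint would pass 70% of its speed; a pose out of reach is approached as far as the arm can. A call with a gripper value outside its range is refused whole. The fingers move at their own pace and stop on an object; "force" is the grip in N (left out, the last holds). Time passes only in rows, so rows that do not move let the fingers close. It gives the time, the measured TCP pose, the force, the opening and the grip force at its end, in the units of the state.
- bot.read_state(): the state, without advancing time (a new reading comes with each control period).
- bot.read_camera(name): name is "scene" or "top" or "wrist"; returns (picture, depth): 420x560x3 uint8, red, green, blue; 420x560 float32, m along the optical axis (not along the pixel's ray), 0 where there is no reading.
- bot.get_calibration(name): a dict with "vfov" (degrees; the focal length in pixels is half the picture's height over the tangent of half this angle, whatever the lens; pixels are square), "cx", "cy" (the principal point, pixels), "rvec" (rotation vector, rad) and "tvec" (3), from world to camera coordinates, as OpenCV has them; the wrist camera has in their place "tool_from_camera" (4x4, takes a point from camera to tool coordinates, whose origin is the TCP and whose axes are the flange's). Camera axes: x right, y down, z forward; pixel columns grow to the right and rows downward; lengths in m; the calibration is good to about 2 mm. The wrist camera is an equidistant fisheye: a pixel r from the principal point sees the ray r / f radians off the axis. A picture is of the moment at which its call begins: read the wrist's pose just before it. get_calibration takes no time and is no camera call.
- bot.finish_job(): hands the job in; it is judged then, once.
The state is a dict: "time": time; "q": joint angles; "joint_vel": joint speeds; "joint_torque": joint torques, N m; "tool_pos": TCP position; "tcp_rot": TCP orientation; "wrist_force": force on the tool from outside, world axes, zero at the start; "torque": the same for the moment, N m; "width": opening from 0.0 (shut) to 1.0 (fully open); "grip_force": force on a finger pad.
Only numpy, scipy, OpenCV 4.12 (cv2) and the standard library are available. Lean on these libraries where they do the work, as an engineer would, in place of code of your own. Each camera call takes 0.05 s, during which the arm holds its last target. There are 200 camera calls.

### The job

Lay the long battery pack flat in the widest compartment of the grey tray, with its two brass terminals at the end where the tray wall is notched; set it down, do not drop it. Then lift the two-pin battery tester out of its dock and hold it upright on the pack, one pin squarely on each terminal (either way round), pressing lightly so that both sprung pins go about halfway in. Finish while still holding the tester there, and leave the other things on the bench and in the tray as they are.

Things in the scene. Friction and masses are not known exactly. Their poses are not given: they have to be found in the camera images.
- pack: The long battery pack, loose: hard-case box 140 mm (its x) by 46 mm (y), flat top 26 mm above its underside, about 0.3 kg. Origin: centre of the underside, z up. Two round brass terminals, 11 mm across, stand 2.5 mm out of the top face close to the -x end. (Two small dots on that end face are balance contacts, not used.)
- terminal_a (a point): Centre of the top of one brass terminal, at [-57, 11, 28.5] mm in the pack's frame.
- terminal_b (a point): Centre of the top of the other brass terminal, at [-57, -11, 28.5] mm in the pack's frame.
- tray: Grey printed tray fixed on the bench, 138 mm (its x) by 155 mm (y), floor 3 mm thick, walls 4 mm thick, wall tops 11 mm above the bench. Origin: centre of its underside, z up. From -x to +x: the widest compartment (long pack), a 28 mm slot with a pen, a compartment with a short pack and a small bin.
- slot (a point): Centre of the floor of the widest compartment, at [-38.5, 0, 3] mm in the tray's frame, same axes. Inside it measures 53 mm (x) by 147 mm (y). Its +y end wall has a 30 mm wide notch: the pack's terminals belong at that end, so the pack's x axis points along -y here. With the long pack in place, 44 mm are left to the short pack's side.
- short_pack: Short battery pack, 98 x 34 x 23 mm, lying in its own compartment of the tray; leave it. Origin: centre of the underside.
- pen: Pen, 10 x 128 x 10 mm, lying in the tray's narrow slot; leave it. Origin: centre of the underside.
- dock: Grey dock fixed on the bench, holding the tester upright; block 46 mm (its x) by 82 mm (y) on a 66 x 98 mm base plate; end walls at +-y reach 53 mm above the bench, front and back walls 42 mm. The housing stands in a well with 2.5 mm play on every side, on ledges 31 mm above the bench: lift it straight up. Origin: centre of the underside.
- tester: Handheld tester, 0.13 kg, upright in the dock: black housing 26 mm (its x) by 56 mm (y) by 84 mm tall, top 115 mm above the bench, small screen on the -x face. Grasp it from above across the 26 mm. Origin: centre of the housing's underside, z up. Two sprung pins point down from the underside at x = 0, y = +-11 mm, tips 24 mm below it when free.
- tip_a (a point): Centre of the end of the pin at y = +11 mm in the tester's frame (flat crown 5.6 mm across); moves with the pin.
- tip_b (a point): Centre of the end of the pin at y = -11 mm in the tester's frame; moves with the pin.
- pin_a (a joint): How far pin a is pressed in, m: 0 free, 0.010 at its stop. The spring pushes with 0.9 N at 0 and 3.9 N at 0.010 (2.4 N halfway), so both pins halfway in take about 5 N together.
- pin_b (a joint): The same for pin b.
- wheel: Buggy wheel lying flat, 110 mm across, 42 mm thick, at the back left; leave it. Origin: centre of the underside.
- motor: Small motor, 36 mm thick and 66 mm long, lying at the back left; leave it. Origin: centre of its underside.
- snips: Small pliers, 50 x 132 x 12 mm, lying near the front edge at the right; leave them. Origin: centre of the underside.
Things that resemble listed ones, but are neither listed nor needed, are in the scene too. Leave any brown or pink look-alike of the tester alone.

How it is judged:
By the outcome, as a careful person would: the job done as asked, in the order asked, and still so for the second after the job is handed in, while the arm keeps its last pose, push and grip.
It also fails if it takes over 58 s, if anything falls off the work surface, if the arm or the gripper's body presses on something with over 40 N, if the wrist force passes 120 N, or if a joint passes its speed limit or range.

## Working session

There is one attempt and no reset: what is moved stays moved. The work goes in short steps, Python scripts to look and compute and a tool call to move; the robot and the scene stay as the last step left them, time stands still between calls to the robot, and variables do not carry over. Pictures are saved under pics/ and viewed, at most 10 in all, crops included, and the job is handed in when it is done.

Besides the shell and the picture viewer there is one more tool, called in YAML: its name, and indented under it one key for each argument. jog_arm: Moves the arm, as the interface text tells. Its arguments: {"type":"object","properties":{"motion":{"type":"array"},"force":{"type":"number"}},"required":["motion"]}

```bash
mkdir -p pics; ls; cat > h.py <<'E'
import numpy as np, cv2
from workcell import bot
from scipy.spatial.transform import Rotation as R
def snap(n):
    s=bot.read_state(); p,d=bot.read_camera(n); c=bot.get_calibration(n); return p,d,c,s
def cloud(d,c,s=None):
    h,w=d.shape; f=h/2/np.tan(np.radians(c["vfov"])/2)
    u,v=np.meshgrid(np.arange(w),np.arange(h)); x=(u-c["cx"])/f; y=(v-c["cy"])/f
    if "rvec" in c:
        P=np.stack([x*d,y*d,d],-1)
        return (P-np.ravel(c["tvec"]))@R.from_rotvec(np.ravel(c["rvec"])).as_matrix()
    r=np.hypot(x,y)+1e-9; k=np.tan(r)/r
    P=np.stack([x*k*d,y*k*d,d],-1); T=np.array(c["tool_from_camera"])
    P=P@T[:3,:3].T+T[:3,3]
    return P@R.from_rotvec(s["tcp_rot"]).as_matrix().T+s["tool_pos"]
E
python3 - <<'E'
from h import *
for n in ["top","scene"]:
    p,d,c,s=snap(n); np.savez(n+".npz",p=p,d=d,P=cloud(d,c)); cv2.imwrite(f"pics/{n}.png",p[:,:,::-1])
print(s); print(c)
E
```

```text
pics
{'time': 0.05, 'q': array([-1.14891142e+00,  2.64785834e-01,  1.60534282e+00, -6.30173067e-06,
        1.27373016e+00, -3.69172030e-02]), 'joint_vel': array([ 0.00170967, -0.00149232, -0.00179964,  0.00024918, -0.00118688,
       -0.00117329]), 'joint_torque': array([-2.46649097e-04, -5.17029977e+01, -3.68840683e+01, -5.59148555e-05,
        7.12030058e-03, -1.13074137e-05]), 'tool_pos': array([ 0.29862875, -0.60453797,  0.22995686]), 'tcp_rot': array([-3.05712597e+00, -7.13877573e-01,  6.89754611e-04]), 'wrist_force': array([ 0.19464359, -0.65476264,  0.31048584]), 'torque': array([-0.00484355,  0.01145203,  0.05221403]), 'grip_force': 0.0, 'width': 0.9959402442418641}
{'vfov': 52.77668573630536, 'cx': 279.49576683967894, 'cy': 210.31115711181238, 'rvec': array([ 2.36566768,  0.26937404, -0.07873211]), 'tvec': array([-0.54676607, -0.07408615,  1.14451021])}
```

View pics/top.png

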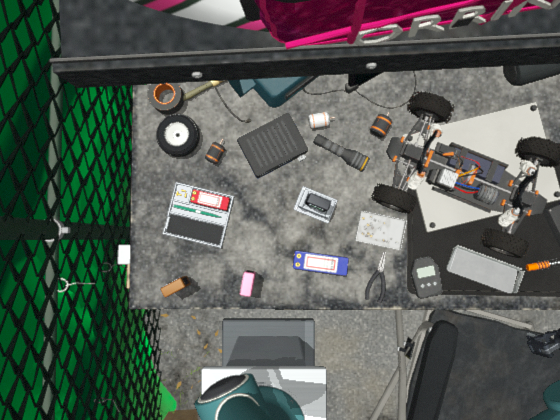

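View pics/scene.png

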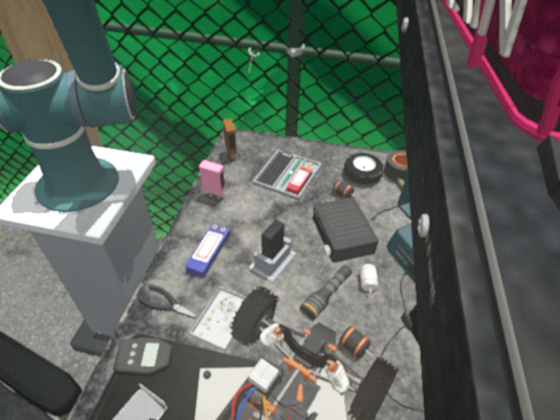

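The top view shows the tray at (200,213), the blue long pack at (321,263) with its terminals at the left end near (297,258), and the dock with the black tester at (316,204). There are three tester candidates: black in the dock (316,204), pink (247,284) and brown (174,286). Only the black one in the grey dock fits the description. I'll measure it and confirm with an enlarged crop.

```bash
python3 - <<'E'
from h import *
z=np.load("top.npz"); p,d,P=z["p"],z["d"],z["P"]
c=bot.get_calibration("top"); print(c["vfov"], -R.from_rotvec(np.ravel(c["rvec"])).as_matrix().T@np.ravel(c["tvec"]))
cr=p[170:290,155:355]; cv2.imwrite("pics/crop.png",cv2.resize(cr,None,fx=4,fy=4,interpolation=cv2.INTER_CUBIC)[:,:,::-1])
def rect(box,zl,zh,name):
    v0,v1,u0,u1=box; Q=P[v0:v1,u0:u1].reshape(-1,3); Q=Q[(Q[:,2]>zl)&(Q[:,2]<zh)]
    r=cv2.minAreaRect((Q[:,:2]*1000).astype(np.float32)); print(name,len(Q),np.round(r[0],1),np.round(r[1],1),round(r[2],1),"z",np.round(np.percentile(Q[:,2],[5,50,95])*1000,1))
print("bench",np.round(np.median(P[225:235,255:285,2])*1000,1))
rect((240,285,285,360),.018,.035,"pack")
rect((180,225,290,345),.10,.13,"testertop")
rect((180,225,290,345),.03,.06,"dockblock")
rect((180,225,290,345),.003,.06,"dockall")
rect((175,250,155,245),.006,.06,"tray")
z=np.load("scene.npz");P=z["P"]
print("scene")
rect((220,275,180,235),.018,.035,"pack")
rect((215,280,245,300),.10,.13,"testertop")
rect((215,280,245,300),.003,.06,"dockall")
rect((145,200,245,325),.006,.06,"tray")
E
```

```text
44.82195752411541 [ 0.48285415 -0.03260207  1.32297866]
bench -0.2
pack 984 [ 421.3 -144.4] [138.3  46.1] 82.4 z [21.5 25.9 30.4]
testertop 272 [ 570.7 -132.4] [57.6 27.4] 68.4 z [105.7 114.1 118.4]
dockblock 287 [ 571.4 -132.6] [81.9 46.2] 68.0 z [34.6 48.8 56.7]
dockall 693 [ 577.3 -137.6] [114.5 140.7] 0.1 z [ 3.2  7.7 55.1]
tray 1424 [557.9 160.4] [206.9 185.8] 84.5 z [ 6.4 12.  27.6]
scene
pack 992 [ 422.1 -144.5] [139.7  47.8] 82.4 z [21.  24.8 27.4]
testertop 315 [ 572.2 -134. ] [56.6 26.1] 69.2 z [102.3 112.9 115.4]
dockall 834 [ 583.8 -145.4] [107.8  62.6] 40.8 z [ 3.6 35.9 54. ]
tray 874 [544.5 170. ] [159.7 139.4] 77.0 z [ 6.8 10.9 25.5]
```

View pics/crop.png

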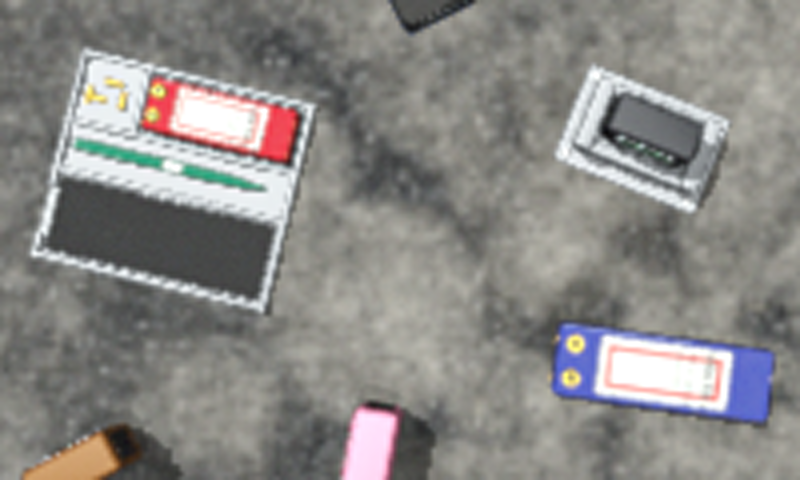

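The crop confirms the black tester stands in the grey dock at crop (655,130). The blue pack has brass terminals at crop (575,345) and (570,378). The tray's widest compartment is the dark floor at crop (163,240), with the notched end on the left. Next I'll look at the tray from close up with the wrist camera.

```bash
cat >> h.py <<'E'
def plan(x,y,z,yaw,n,start=None):
    """constant row (mm,deg) repeated n times to reach x,y,z (mm), yaw(deg) of tool x"""
    s=bot.read_state(); M=R.from_rotvec(s["tcp_rot"]).as_matrix()
    p=np.array(s["tool_pos"])*1000; y0=np.degrees(np.arctan2(M[1,0],M[0,0]))
    if start is not None: p,y0=np.array(start[:3]),start[3]
    tw=-(yaw-y0)/n; A=np.zeros((2,2))
    for i in range(n):
        a=np.radians(y0-tw*i); A+=np.array([[np.cos(a),np.sin(a)],[np.sin(a),-np.cos(a)]])
    sx,sy=np.linalg.solve(A,[x-p[0],y-p[1]])
    print("t",round(s["time"],2),"pose",np.round(p,1),"yaw",round(y0,2),"F",np.round(s["wrist_force"],1),"->",n,"x",np.round([sx,sy,-(z-p[2])/n,tw],2))
E
python3 -c "
from h import *
plan(530,170,300,77,20)"
```

```text
t 0.1 pose [ 298.7 -604.6  230.1] yaw 26.28 F [-0.6  1.   0.1] -> 20 x [ 38.45 -16.32  -3.5   -2.54]
```

jog_arm:
  motion:
    - [1,38,-16,-3.5,-2.5]
    - [1,38,-16,-3.5,-2.5]
    - [1,38,-16,-3.5,-2.5]
    - [1,38,-16,-3.5,-2.5]
    - [1,38,-16,-3.5,-2.5]
    - [1,38,-16,-3.5,-2.5]
    - [1,38,-16,-3.5,-2.5]
    - [1,38,-16,-3.5,-2.5]
    - [1,38,-16,-3.5,-2.5]
    - [1,38,-16,-3.5,-2.5]

```text
time: 0.93
tool_pos: [0.5015, -0.2475, 0.266]
tcp_rot: [-2.83, -1.362, 0.0]
wrist_force: [0.6, -1.2, 0.3]
width: 0.998
grip_force: 0.0
```

jog_arm:
  motion:
    - [1,38,-16,-3.5,-2.5]
    - [1,38,-16,-3.5,-2.5]
    - [1,38,-16,-3.5,-2.5]
    - [1,38,-16,-3.5,-2.5]
    - [1,38,-16,-3.5,-2.5]
    - [1,38,-16,-3.5,-2.5]
    - [1,38,-16,-3.5,-2.5]
    - [1,38,-16,-3.5,-2.5]
    - [1,30,-13,-3.5,-2.5]
    - [1,0,0,0,0]

```text
time: 1.77
tool_pos: [0.5385, 0.1143, 0.2981]
tcp_rot: [-2.504, -1.893, -0.003]
wrist_force: [-0.2, 0.7, -0.4]
width: 1.001
grip_force: 0.0
```

```bash
python3 - <<'E'
from h import *
p,d,c,s=snap("wrist"); P=cloud(d,c,s); np.savez("w1.npz",p=p,d=d,P=P); cv2.imwrite("pics/w1.png",p[:,:,::-1])
print(s["time"],s["tool_pos"],s["joint_vel"].round(3)); print(c)
print((P[::60,::80]*1000).round().astype(int).tolist())
E
```

```text
1.7667 [0.53854525 0.11431656 0.29814506] [-0.072 -0.     0.013 -0.077 -0.003 -0.021]
{'vfov': 65.70646984690485, 'cx': 278.39337718706537, 'cy': 204.59522750532176, 'tool_from_camera': array([[ 3.69852695e-04, -9.55436956e-01, -2.95194997e-01,
         7.49903238e-02],
       [ 9.99999930e-01,  3.71897873e-04,  4.92138999e-05,
         7.47359355e-05],
       [ 6.27616127e-05, -2.95194994e-01,  9.55437026e-01,
        -1.42983061e-01],
       [ 0.00000000e+00,  0.00000000e+00,  0.00000000e+00,
         1.00000000e+00]])}
[[[178, 534, 38], [265, 515, -96], [422, 430, -84], [540, 559, -574], [655, 319, 0], [769, 300, -1], [874, 279, 48]], [[-38, 542, -161], [34, 529, -437], [421, 303, 0], [528, 264, -1], [559, 186, 441], [728, 211, 33], [879, 194, 0]], [[-139, 418, -212], [-227, 409, -746], [396, 221, -1], [505, 185, 3], [607, 157, 9], [708, 134, 34], [857, 103, 0]], [[-292, 279, -278], [-336, 173, -758], [367, 139, 1], [482, 108, 11], [588, 75, 0], [695, 51, 22], [843, 8, 0]], [[-38, 137, 0], [110, 69, -82], [331, 51, 0], [453, 19, 1], [566, -13, 0], [671, -20, 57], [835, -97, 1]], [[34, 56, 116], [111, -23, 0], [500, 135, 347], [422, -76, 11], [543, -115, 4], [583, 113, 349], [838, -229, 0]], [[65, -7, 200], [482, 137, 380], [515, 138, 384], [532, 127, 376], [552, 121, 376], [573, 122, 384], [598, 106, 383]]]
```

View pics/w1.png

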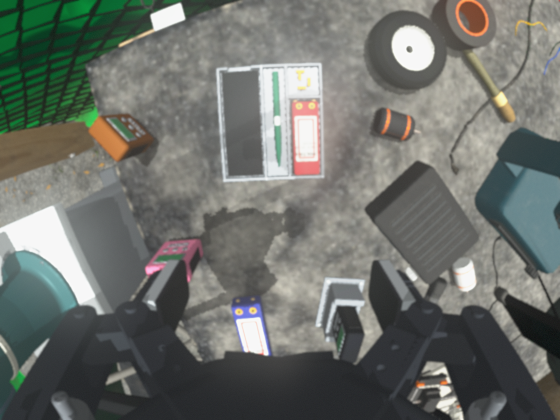

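The wrist view shows the tray at cols 217–325, rows 63–182, with its dark, widest compartment at cols 223–263. The pack's terminals are at (240,312) and (252,312), and the dock is at (340,310). The red pack and the pen are in the other compartments.

```bash
cat >> h.py <<'E'
def onplane(uv,c,s,z):
    uv=np.atleast_2d(np.array(uv,float)); h=420; f=h/2/np.tan(np.radians(c["vfov"])/2)
    x=(uv[:,0]-c["cx"])/f; y=(uv[:,1]-c["cy"])/f
    if "rvec" in c:
        M=R.from_rotvec(np.ravel(c["rvec"])).as_matrix(); o=-M.T@np.ravel(c["tvec"]); D=np.stack([x,y,x*0+1],-1)@M
    else:
        r=np.hypot(x,y)+1e-9; D=np.stack([x/r*np.sin(r),y/r*np.sin(r),np.cos(r)],-1)
        T=np.array(c["tool_from_camera"]); W=R.from_rotvec(s["tcp_rot"]).as_matrix()
        D=D@T[:3,:3].T@W.T; o=W@T[:3,3]+s["tool_pos"]
    return o+D*((z-o[2])/D[:,2])[:,None]
E
cat > tray.py <<'E'
from h import *
z=np.load("w1.npz"); p,P=z["p"],z["P"]; s=bot.read_state(); c=bot.get_calibration("wrist")
m=np.zeros(p.shape[:2],bool); m[55:190,208:335]=1
def mr(Q,n):
    r=cv2.minAreaRect((Q[:,:2]*1000).astype(np.float32)); print(n,len(Q),np.round(r[0],1),np.round(r[1],1),round(r[2],2))
mm=m&(P[...,2]>.007)&(P[...,2]<.04)
k,l,st,_=cv2.connectedComponentsWithStats(mm.astype(np.uint8)); i=1+np.argmax(st[1:,4]); mr(P[l==i],"tray outer depth")
v,u=np.nonzero(l==i); mr(onplane(np.stack([u,v],-1),c,s,.011),"tray outer, on z=11")
g=p.astype(int).max(2); mm=m&(g<90)
k,l,st,_=cv2.connectedComponentsWithStats(cv2.erode(mm.astype(np.uint8),np.ones((3,3)))); 
i=l[120,243]; print("floor",st[i]); q=(l==i); q=cv2.dilate(q.astype(np.uint8),np.ones((3,3)));v,u=np.nonzero(q); mr(onplane(np.stack([u,v],-1),c,s,.003),"floor")
print("pix size mm", np.diff(onplane([[240,120],[241,120]],c,s,.003),axis=0)*1000)
Z=np.load("top.npz"); p=Z["p"]; c=bot.get_calibration("top"); g=p.astype(int).max(2)
m=np.zeros(g.shape,bool); m[205:255,155:240]=1
k,l,st,_=cv2.connectedComponentsWithStats((m&(g<95)).astype(np.uint8)); i=l[230,196]; print("top floor",st[i]); v,u=np.nonzero(l==i); mr(onplane(np.stack([u,v],-1),c,s,.003),"floor top")
E
python3 tray.py
```

```text
tray outer depth 4014 [543.8 171.1] [154.8 138.4] 76.57
tray outer, on z=11 4014 [544.1 167.6] [154.3 138. ] 76.4
floor [     0      0    560    420 235192]
floor 235200 [ 470.6 -172.9] [1240.  2122.8] 73.85
pix size mm [[ 1.29038774 -0.39594795  0.        ]]
top floor [167 215  56  30 970]
floor top 970 [506.5 180.2] [140.3  47.9] 76.54
```

Two independent cameras agree on the slot centre at (506.4, 180.1) mm and a tray yaw of -13.4°. The outer size of 138.4 x 154.8 mm matches the description. Next is the pack.

```bash
python3 -c "
from h import *
plan(421.5,-144.5,110,82.4,10)"
```

```text
t 1.82 pose [538.7 111.6 297.7] yaw 74.07 F [0.8 0.  0.5] -> 10 x [-27.53  -6.06  18.77  -0.83]
```

jog_arm:
  motion:
    - [1,-27.5,-6,18.8,-0.8]
    - [1,-27.5,-6,18.8,-0.8]
    - [1,-27.5,-6,18.8,-0.8]
    - [1,-27.5,-6,18.8,-0.8]
    - [1,-27.5,-6,18.8,-0.8]
    - [1,-27.5,-6,18.8,-0.8]
    - [1,-27.5,-6,18.8,-0.8]
    - [1,-27.5,-6,18.8,-0.8]
    - [1,-27.5,-6,18.8,-0.8]
    - [1,-27.5,-6,18.8,-0.8]

```text
time: 2.65
tool_pos: [0.419, -0.1485, 0.1087]
tcp_rot: [2.376, 2.055, -0.001]
wrist_force: [1.4, 0.9, 0.4]
width: 1.003
grip_force: 0.0
```

jog_arm:
  motion:
    - [1,0,0,0,0]
    - [1,0,0,0,0]
    - [1,0,0,0,0]

```text
time: 2.9
tool_pos: [0.4205, -0.147, 0.1099]
tcp_rot: [-2.377, -2.054, -0.0]
wrist_force: [-0.0, 0.2, 0.7]
width: 1.001
grip_force: 0.0
```

```bash
python3 - <<'E'
from h import *
plan(421.5,-144.5,8,82.4,6)
p,d,c,s=snap("wrist"); P=cloud(d,c,s); np.savez("w2.npz",p=p,d=d,P=P); cv2.imwrite("pics/w2.png",p[:,:,::-1])
E
```

```text
t 2.9 pose [ 420.5 -147.   109.9] yaw 81.65 F [-0.   0.2  0.7] -> 6 x [ 0.43  0.1  16.98 -0.13]
```

View pics/w2.png

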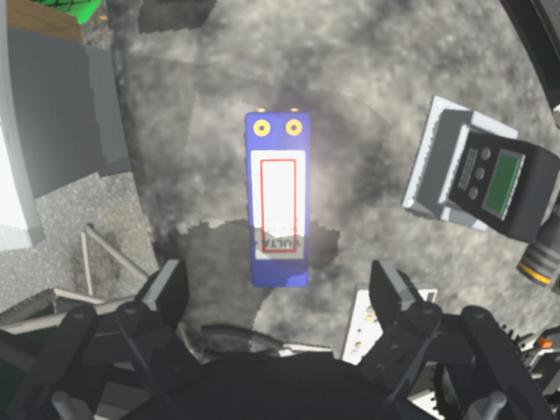

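The wrist view shows the pack at cols 246–310, rows 112–287, with terminals at (262,128) and (294,128), and the black tester in its dock at the right near (505,180).

```bash
python3 - <<'E'
from h import *
z=np.load("w2.npz"); p,P=z["p"],z["P"]; s=bot.read_state(); c=bot.get_calibration("wrist")
m=np.zeros(p.shape[:2],bool); m[100:300,230:325]=1
Q=P[m&(P[...,2]>.02)&(P[...,2]<.032)]; r=cv2.minAreaRect((Q[:,:2]*1000).astype(np.float32)); print("depth",r)
h=cv2.cvtColor(p,cv2.COLOR_RGB2HSV)
t=onplane([[262,128],[294,128]],c,s,.0285)*1000; print("term",t, np.linalg.norm(t[0]-t[1]))
cy=t.mean(0)[:2]; a=np.radians(-97.6); print("centre from terms", cy+57*np.array([np.cos(a),np.sin(a)]), "axis", np.degrees(np.arctan2(*(t[0]-t[1])[1::-1])))
E
```

```text
depth ((421.12152099609375, -143.53688049316406), (137.09381103515625, 46.56560516357422), 82.48491668701172)
term [[418.98477642 -85.12634548  28.5       ]
 [440.75024438 -88.28751553  28.5       ]] 21.993830756691715
centre from terms [ 422.32889615 -143.2062163 ] axis 171.7362653012047
```

jog_arm:
  motion:
    - [1,0.5,0.1,17,-0.1]
    - [1,0.5,0.1,17,-0.1]
    - [1,0.5,0.1,17,-0.1]
    - [1,0.5,0.1,17,-0.1]
    - [1,0.5,0.1,17,-0.1]
    - [1,0.5,0.1,17,-0.1]
    - [1,0,0,0,0]

```text
time: 3.53
tool_pos: [0.4205, -0.1418, 0.0059]
tcp_rot: [-2.359, -2.069, 0.003]
wrist_force: [-0.8, 1.1, 1.3]
width: 0.998
grip_force: 0.0
```

jog_arm:
  motion:
    - [-1,0,0,0,0]
    - [-1,0,0,0,0]
    - [-1,0,0,0,0]
    - [-1,0,0,0,0]
    - [-1,0,0,0,0]
    - [-1,0,0,0,0]
    - [-1,0,0,0,0]
    - [-1,0,0,0,0]
  force: 50

```text
time: 4.2
tool_pos: [0.4232, -0.1439, 0.0095]
tcp_rot: [2.362, 2.067, 0.003]
wrist_force: [-0.5, 1.0, 6.5]
width: 0.525
grip_force: 53.1
```

jog_arm:
  motion:
    - [-1,0,0,-5,0]
    - [-1,0,0,-10,0]
    - [-1,0,0,-15,0]
    - [-1,0,0,-20,0]
    - [-1,0,0,-20,0]
    - [-1,0,0,0,0]
    - [-1,0,0,0,0]
    - [-1,0,0,0,0]

```text
time: 4.87
tool_pos: [0.4211, -0.1433, 0.0773]
tcp_rot: [-2.364, -2.069, 0.0]
wrist_force: [-0.8, -0.2, -1.9]
width: 0.523
grip_force: 52.1
```

```bash
python3 - <<'E'
from h import *
p,d,c,s=snap("wrist"); P=cloud(d,c,s); np.savez("w3.npz",p=p,d=d,P=P); cv2.imwrite("pics/w3.png",p[:,:,::-1])
print({k:np.round(s[k],4) for k in ["time","tool_pos","wrist_force","torque","width","grip_force","joint_vel"]})
m=np.zeros(p.shape[:2],bool); m[100:300,200:360]=1
zc=np.percentile(P[110:160,250:306,2],[10,50,90]); print(zc)
Q=P[m&(P[...,2]>.055)&(P[...,2]<.12)]; print(np.linalg.lstsq(np.c_[Q[:,:2],np.ones(len(Q))],Q[:,2],rcond=None)[0],len(Q))
r=cv2.minAreaRect((Q[:,:2]*1000).astype(np.float32)); print(r)
plan(506.4,180.1,80,76.6,10)
E
```

```text
{'time': np.float64(4.8667), 'tool_pos': array([ 0.4211, -0.1433,  0.0773]), 'wrist_force': array([-0.7703, -0.2201, -1.902 ]), 'torque': array([-0.0341,  0.0355,  0.0342]), 'width': np.float64(0.5229), 'grip_force': np.float64(52.1333), 'joint_vel': array([ 0.0018,  0.0188,  0.0205, -0.0009,  0.0027,  0.0009])}
[0.00026376 0.09380362 0.09649543]
[-0.00728353 -0.05831555  0.09182553] 21525
((425.1957702636719, -113.65771484375), (81.2940444946289, 71.34610748291016), 82.34446716308594)
t 4.92 pose [ 420.6 -143.1   76.6] yaw 82.38 F [-0.1  0.3 -2.6] -> 10 x [33.34  2.72 -0.34  0.58]
```

View pics/w3.png

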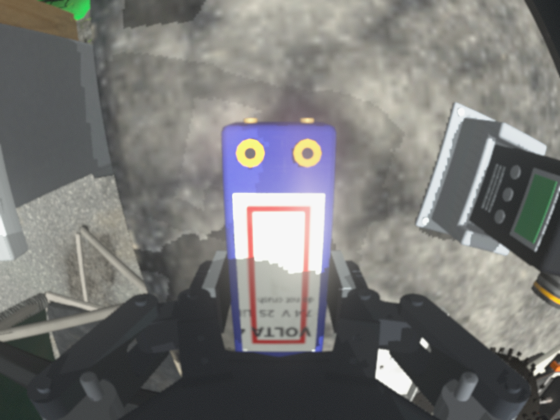

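The pack is held centred, with its top at cols 223–335 and terminals at (250,153) and (307,153). I'll check its tilt and its position in the tool.

```bash
python3 - <<'E'
from h import *
z=np.load("w3.npz"); p,P=z["p"],z["P"]; c=bot.get_calibration("wrist"); s=bot.read_state()
W=R.from_rotvec(s["tcp_rot"]).as_matrix(); 
Q=P[165:300:3,245:315:3].reshape(-1,3); med=np.median(Q[:,2]); Q=Q[abs(Q[:,2]-med)<.012]
k=np.linalg.lstsq(np.c_[Q[:,:2],np.ones(len(Q))],Q[:,2],rcond=None)[0]; print("plane",k, "z at tcp",k@[*s["tool_pos"][:2],1],len(Q))
t=onplane([[250,153],[307,153]],c,s,s["tool_pos"][2]+.019)
tt=(t-s["tool_pos"])@W*1000; print("terms in tool",tt, np.linalg.norm(tt[0]-tt[1]), "centre tool", tt.mean(0)-[57,0,0])
E
```

```text
plane [-0.00051967 -0.00529824  0.09418948] z at tcp 0.09472900184924514 1075
terms in tool [[ 57.4258544  -10.90456665 -18.9474166 ]
 [ 57.44122203  11.01254929 -18.99253712]] 21.91716777256452 centre tool [  0.43353821   0.05399132 -18.96997686]
```

```bash
python3 - <<'E'
from h import *
P=np.load("top.npz")["P"]
for n,b in {"pink":(268,300,238,260),"brown":(274,300,158,190)}.items():
    Q=P[b[0]:b[1],b[2]:b[3]].reshape(-1,3)*1000; Q=Q[Q[:,2]>15]; print(n,Q.min(0).round(),Q.max(0).round())
plan(506,180.1,80,76.6,10)
E
```

```text
pink [346. -33.  30.] [ 483.   54. 1323.]
brown [345. -33.  29.] [ 483.  241. 1323.]
t 4.92 pose [ 420.6 -143.1   76.6] yaw 82.38 F [-0.1  0.3 -2.6] -> 10 x [33.34  2.68 -0.34  0.58]
```

jog_arm:
  motion:
    - [-1,33.3,2.7,-0.3,0.58]
    - [-1,33.3,2.7,-0.3,0.58]
    - [-1,33.3,2.7,-0.3,0.58]
    - [-1,33.3,2.7,-0.3,0.58]
    - [-1,33.3,2.7,-0.3,0.58]
    - [-1,33.3,2.7,-0.3,0.58]
    - [-1,33.3,2.7,-0.3,0.58]
    - [-1,33.3,2.7,-0.3,0.58]
    - [-1,33.3,2.7,-0.3,0.58]
    - [-1,33.3,2.7,-0.3,0.58]

```text
time: 5.75
tool_pos: [0.506, 0.1806, 0.0787]
tcp_rot: [-2.465, -1.946, 0.005]
wrist_force: [0.3, -0.3, -2.3]
width: 0.527
grip_force: 52.1
```

jog_arm:
  motion:
    - [-1,0,0,0,0]
    - [-1,0,0,0,0]
    - [-1,0,0,0,0]
    - [-1,0,0,0,0]

```text
time: 6.08
tool_pos: [0.5059, 0.178, 0.0794]
tcp_rot: [-2.466, -1.946, 0.005]
wrist_force: [0.2, -0.9, -2.6]
width: 0.524
grip_force: 52.1
```

```bash
python3 - <<'E'
from h import *
plan(506.3,179.7,30,76.6,4)
p,d,c,s=snap("wrist"); P=cloud(d,c,s); np.savez("w4.npz",p=p,d=d,P=P); cv2.imwrite("pics/w4.png",p[:,:,::-1])
W=R.from_rotvec(s["tcp_rot"]).as_matrix(); Q=(P-s["tool_pos"])@W
E
```

```text
t 6.08 pose [505.9 178.   79.4] yaw 76.55 F [ 0.2 -0.9 -2.6] -> 4 x [ 4.300e-01 -1.000e-02  1.235e+01 -1.000e-02]
```

View pics/w4.png

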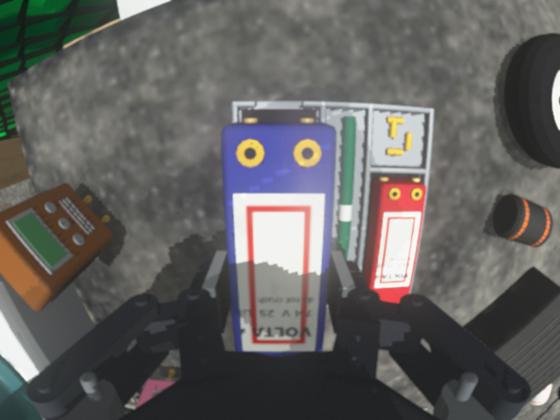

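The pack is above the slot. The tray's far outer corners show at about (234,101) and (433,108), with the compartment divider near (322,104). I'll check them against the tray estimate.

```bash
python3 - <<'E'
from h import *
p=np.load("w4.npz")["p"]; c=bot.get_calibration("wrist"); s=bot.read_state()
o=onplane([[234,101],[433,108],[322,103]],c,s,.011)*1000; print(o.round(1), np.linalg.norm(o[0]-o[1]))
a=np.radians(-13.4); M=np.array([[np.cos(a),-np.sin(a)],[np.sin(a),np.cos(a)]])
print("in tray frame", ((o[:,:2]-[543.8,171.1])@M).round(1))
E
```

```text
[[496.8 261.7  11. ]
 [628.5 230.3  11. ]
 [551.6 247.3  11. ]] 135.39656713171973
in tray frame [[-66.7  77.3]
 [ 68.7  77.3]
 [-10.1  75.9]]
```

jog_arm:
  motion:
    - [-1,0.4,0,12,0]
    - [-1,0.4,0,12,0]
    - [-1,0.4,0,12,0]
    - [-1,0.4,0,10,0]
    - [-1,0,0,8,0]
    - [-1,0,0,0,0]
    - [-1,0,0,0,0]
    - [-1,0,0,0,0]

```text
time: 6.8
tool_pos: [0.508, 0.1809, 0.0269]
tcp_rot: [2.466, 1.947, 0.001]
wrist_force: [0.6, -0.1, -1.6]
width: 0.528
grip_force: 52.0
```

```bash
python3 -c "
from h import *
plan(506.3,179.7,15,76.6,5)"
```

```text
t 6.8 pose [508.  180.9  26.9] yaw 76.59 F [ 0.6 -0.1 -1.6] -> 5 x [-0.32 -0.28  2.38 -0.  ]
```

jog_arm:
  motion:
    - [-1,-0.3,-0.3,3,0]
    - [-1,-0.3,-0.3,3,0]
    - [-1,0,0,2,0]
    - [-1,0,0,0,0]

```text
time: 7.13
tool_pos: [0.5067, 0.1803, 0.0185]
tcp_rot: [-2.465, -1.947, 0.001]
wrist_force: [-0.4, 0.0, -2.0]
width: 0.526
grip_force: 52.0
```

jog_arm:
  motion:
    - [-1,0,0,2,0]
    - [-1,0,0,0,0]
    - [-1,0,0,0,0]

```text
time: 7.38
tool_pos: [0.5069, 0.1803, 0.0167]
tcp_rot: [-2.466, -1.947, 0.0]
wrist_force: [-0.1, -0.1, -2.2]
width: 0.52
grip_force: 52.0
```

jog_arm:
  motion:
    - [-1,0,0,1,0]
    - [-1,0,0,0,0]

```text
time: 7.55
tool_pos: [0.507, 0.1804, 0.0157]
tcp_rot: [-2.466, -1.947, 0.0]
wrist_force: [0.6, 0.2, -2.9]
width: 0.523
grip_force: 52.0
```

jog_arm:
  motion:
    - [-1,0,0,1,0]
    - [-1,0,0,0,0]

```text
time: 7.72
tool_pos: [0.5069, 0.1804, 0.0147]
tcp_rot: [-2.466, -1.947, 0.0]
wrist_force: [0.1, -0.6, -2.6]
width: 0.523
grip_force: 52.0
```

jog_arm:
  motion:
    - [-1,-0.4,-0.3,1,0]
    - [-1,0,0,0.5,0]
    - [-1,0,0,0,0]

```text
time: 7.97
tool_pos: [0.5064, 0.18, 0.0131]
tcp_rot: [-2.466, -1.947, 0.001]
wrist_force: [0.4, 0.4, -2.6]
width: 0.524
grip_force: 52.0
```

jog_arm:
  motion:
    - [-1,0,0,0.5,0]
    - [-1,0,0,0.5,0]
    - [-1,0,0,0,0]

```text
time: 8.22
tool_pos: [0.5067, 0.1801, 0.0126]
tcp_rot: [2.466, 1.947, -0.0]
wrist_force: [-1.1, 0.4, 1.3]
width: 0.527
grip_force: 52.4
```

jog_arm:
  motion:
    - [-1,0,0,0.5,0]
    - [-1,0,0,0.5,0]
    - [-1,0,0,0,0]

```text
time: 8.47
tool_pos: [0.5067, 0.1801, 0.0126]
tcp_rot: [-2.466, -1.947, 0.0]
wrist_force: [-5.0, -1.5, 9.2]
width: 0.522
grip_force: 53.3
```

jog_arm:
  motion:
    - [-1,0,0,-0.7,0]
    - [0.6,0,0,0,0]
    - [0.6,0,0,0,0]
    - [0.6,0,0,0,0]
    - [0.6,0,0,0,0]

```text
time: 8.88
tool_pos: [0.5069, 0.1801, 0.012]
tcp_rot: [2.466, 1.947, 0.001]
wrist_force: [0.2, 0.2, 0.8]
width: 0.799
grip_force: 0.0
```

jog_arm:
  motion:
    - [0.6,0,0,-8,0]
    - [0.6,0,0,-15,0]
    - [0.6,0,0,-30,0]
    - [0.6,0,0,-40,0]
    - [0.6,0,0,-40,0]
    - [0.6,0,0,-40,0]
    - [0.6,0,0,0,0]
    - [0.6,0,0,0,0]
    - [0.6,0,0,0,0]

```text
time: 9.63
tool_pos: [0.5066, 0.18, 0.1855]
tcp_rot: [2.465, 1.947, 0.001]
wrist_force: [-0.9, 0.5, -0.4]
width: 0.795
grip_force: 0.0
```

```bash
python3 - <<'E'
from h import *
p,d,c,s=snap("wrist"); P=cloud(d,c,s); np.savez("w5.npz",p=p,d=d,P=P); cv2.imwrite("pics/w5.png",p[:,:,::-1])
print(s["tool_pos"],s["wrist_force"],s["width"],s["time"])
E
```

```text
[0.50657338 0.18001836 0.18546466] [-0.90197627  0.52170179 -0.42478092] 0.7949865551758483 9.6333
```

View pics/w5.png

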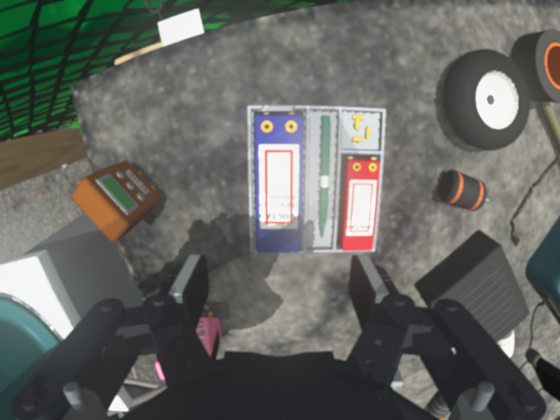

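The pack lies in the slot at cols 255–303, with its terminals at (266,127) and (291,127) at the notched end. The pen and red pack look undisturbed. Now I'll locate the terminals and plan the move to the tester.

```bash
cat > term.py <<'E'
from h import *
def terms(p,c,s,box,z=.0315):
    v0,v1,u0,u1=box; h=cv2.cvtColor(np.ascontiguousarray(p[v0:v1,u0:u1]),cv2.COLOR_RGB2HSV)
    m=((h[...,0]>15)&(h[...,0]<40)&(h[...,1]>100)&(h[...,2]>100)).astype(np.uint8)
    m=cv2.morphologyEx(m,cv2.MORPH_CLOSE,np.ones((5,5)))
    k,l,st,ce=cv2.connectedComponentsWithStats(m); i=1+np.argsort(-st[1:,4])[:2]
    ce=ce[i]+[u0,v0]; ce=ce[np.argsort(ce[:,0])]; t=onplane(ce,c,s,z)*1000; dd=t[1]-t[0]
    print("areas",st[i,4],"px",ce.round(1).tolist(),"terms",t.round(1).tolist(),"dist",np.linalg.norm(dd).round(2),"mid",t.mean(0).round(1),"line",np.degrees(np.arctan2(dd[1],dd[0])).round(1))
E
python3 - <<'E'
from term import *
z=np.load("w5.npz"); p,P=z["p"],z["P"]; c=bot.get_calibration("wrist"); s=bot.read_state()
s["tool_pos"]=np.array([.50657338,.18001836,.18546466]); terms(p,c,s,(116,137,256,301))
Q=P[150:245:2,262:298:2].reshape(-1,3); k=np.linalg.lstsq(np.c_[Q[:,:2],np.ones(len(Q))],Q[:,2],rcond=None)[0]; print(k,np.median(Q[:,2]))
Q=P[95:262,240:395].reshape(-1,3); Q=Q[(Q[:,2]>.007)&(Q[:,2]<.04)]; print(cv2.minAreaRect((Q[:,:2]*1000).astype(np.float32)))
p,d,c,s=snap("top"); P=cloud(d,c); cv2.imwrite("pics/top2.png",p[:,:,::-1])
terms(p,c,s,(205,235,160,190))
plan(571.2,-133,170,68.6,10)
E
```

```text
areas [96 87] px [[266.4, 126.1], [290.5, 126.0]] terms [[509.2, 238.6, 31.5], [530.4, 233.6, 31.5]] dist 21.82 mid [519.8 236.1  31.5] line -13.3
[0.00680175 0.04344078 0.01936671] 0.029841466295598473
((543.91748046875, 171.20472717285156), (154.45632934570312, 138.7758331298828), 76.60353088378906)Traceback (most recent call last):
  File "<stdin>", line 7, in <module>
  File "term.py", line 7, in terms
    ce=ce[i]+[u0,v0]; ce=ce[np.argsort(ce[:,0])]; t=onplane(ce,c,s,z)*1000; dd=t[1]-t[0]
                                                                               ~^^^
IndexError: index 1 is out of bounds for axis 0 with size 0
```

```bash
python3 - <<'E'
from term import *
P=np.load("w5.npz")["P"]
for v in range(135,250,14): print(v,(np.median(P[v:v+8,264:294,2])*1000).round(1),end="; ")
plan(571.2,-133,170,68.6,10)
E
```

```text
135 29.3; 149 30.1; 163 29.9; 177 30.0; 191 29.9; 205 29.9; 219 29.8; 233 29.4; 247 29.0; t 9.73 pose [505.3 179.6 183.3] yaw 76.59 F [-0.1 -0.2 -0.4] -> 10 x [-27.99  15.46   1.33   0.8 ]
```

jog_arm:
  motion:
    - [1,-28,15.5,0,0.8]
    - [1,-28,15.5,0,0.8]
    - [1,-28,15.5,0,0.8]
    - [1,-28,15.5,0,0.8]
    - [1,-28,15.5,0,0.8]
    - [1,-28,15.5,0,0.8]
    - [1,-28,15.5,0,0.8]
    - [1,-28,15.5,0,0.8]
    - [1,-28,15.5,0,0.8]
    - [1,-28,15.5,0,0.8]

```text
time: 10.57
tool_pos: [0.5715, -0.134, 0.1824]
tcp_rot: [-2.593, -1.767, 0.004]
wrist_force: [0.2, -0.1, -0.5]
width: 0.999
grip_force: 0.0
```

jog_arm:
  motion:
    - [1,0,0,0,0]
    - [1,0,0,0,0]
    - [1,0,0,0,0]
    - [1,0,0,0,0]

```text
time: 10.9
tool_pos: [0.572, -0.1315, 0.1837]
tcp_rot: [-2.593, -1.77, 0.002]
wrist_force: [-0.0, 0.5, -0.2]
width: 1.001
grip_force: 0.0
```

```bash
python3 - <<'E'
from h import *
p,d,c,s=snap("wrist"); P=cloud(d,c,s); np.savez("w6.npz",p=p,d=d,P=P); cv2.imwrite("pics/w6.png",p[:,:,::-1])
X=P-[.5713,-.133,0]; near=(np.hypot(X[...,0],X[...,1])<.06)
def mr(lo,hi,n):
    m=near&(P[...,2]>lo)&(P[...,2]<hi); k,l,st,_=cv2.connectedComponentsWithStats(m.astype(np.uint8)); i=1+np.argmax(st[1:,4])
    Q=P[l==i]; print(n,st[i],cv2.minAreaRect((Q[:,:2]*1000).astype(np.float32)),np.median(Q[:,2]))
mr(.108,.122,"top"); mr(.047,.058,"endwalls"); mr(.035,.058,"walls")
plan(571.3,-133,100,68.5,6)
E
```

```text
top [ 260  177   38   77 2794] ((571.801513671875, -131.54811096191406), (55.097320556640625, 26.07205581665039), 68.1502685546875) 0.11504688100735513
endwalls [252 148  55  13 646] ((584.9954223632812, -99.07731628417969), (10.063672065734863, 46.10405731201172), 68.1318130493164) 0.05314485426227411
walls [ 252  146   55   93 1855] ((571.5091552734375, -132.16310119628906), (81.7166519165039, 46.32228469848633), 68.00015258789062) 0.04329602244345557
t 10.95 pose [ 572.2 -131.4  184.1] yaw 68.67 F [ 0.5  1.4 -0.8] -> 6 x [-0.3  -0.05 14.02  0.03]
```

View pics/w6.png

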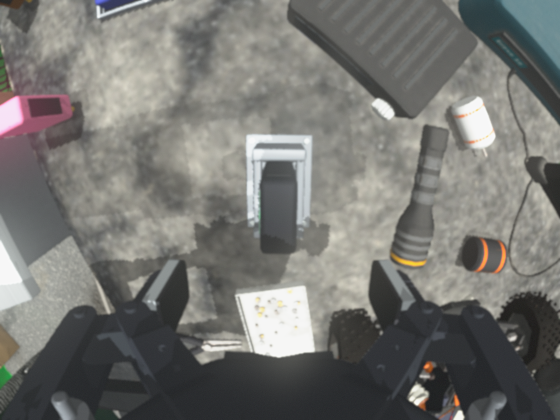

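The black tester's top is at cols 260–298, rows 177–253, measured 55 x 26 mm at z 115. It is centred at (571.8, -131.6) with yaw 68.1°, which is correct. I'll descend and grasp.

jog_arm:
  motion:
    - [1,-0.5,-0.3,20,0.5]
    - [1,0,0,20,0]
    - [1,0,0,20,0]
    - [1,0,0,20,0]
    - [1,0,0,18,0]
    - [1,0,0,12,0]
    - [1,0,0,8,0]
    - [1,0,0,0,0]
    - [1,0,0,0,0]

```text
time: 11.7
tool_pos: [0.5725, -0.1327, 0.0671]
tcp_rot: [-2.602, -1.76, 0.0]
wrist_force: [-0.0, -0.4, 0.3]
width: 1.004
grip_force: 0.0
```

jog_arm:
  motion:
    - [-1,0,0,0,0]
    - [-1,0,0,0,0]
    - [-1,0,0,0,0]
    - [-1,0,0,0,0]
    - [-1,0,0,0,0]
    - [-1,0,0,0,0]
    - [-1,0,0,0,0]
    - [-1,0,0,0,0]
    - [-1,0,0,0,0]
  force: 50

```text
time: 12.45
tool_pos: [0.5726, -0.1333, 0.0674]
tcp_rot: [2.603, 1.758, 0.0]
wrist_force: [-1.1, 0.1, 3.5]
width: 0.298
grip_force: 54.7
```

jog_arm:
  motion:
    - [-1,0,0,-5,0]
    - [-1,0,0,-10,0]
    - [-1,0,0,-10,0]
    - [-1,0,0,-10,0]
    - [-1,0,0,-15,0]
    - [-1,0,0,-20,0]
    - [-1,0,0,-20,0]
    - [-1,0,0,-10,0]
    - [-1,0,0,0,0]
    - [-1,0,0,0,0]

```text
time: 13.28
tool_pos: [0.573, -0.1333, 0.168]
tcp_rot: [2.602, 1.758, 0.002]
wrist_force: [-0.0, 0.0, -1.7]
width: 0.293
grip_force: 54.3
```

```bash
python3 - <<'E'
from h import *
print(np.round(bot.read_state()["wrist_force"],2), bot.read_state()["width"])
plan(571.7,-131.8,167,68.1,1)
for n in ["wrist","scene"]:
    p,d,c,s=snap(n); P=cloud(d,c,s); np.savez(n+"7.npz",p=p,d=d,P=P); cv2.imwrite(f"pics/{n}7.png",p[:,:,::-1])
    W=R.from_rotvec(s["tcp_rot"]).as_matrix(); Q=(P-s["tool_pos"])@W*1000
    if n=="wrist": # tester top & +y end face in tool frame
        m=(abs(Q[...,1])<20)&(abs(Q[...,0])<45)&(Q[...,2]>-70)&(Q[...,2]<75)
        A=Q[m]; 
        for z0 in range(-60,75,8):
            B=A[(A[:,2]>=z0)&(A[:,2]<z0+8)]
            if len(B)>8: print(z0,len(B),np.percentile(B[:,0],[3,50,97]).round(1),np.percentile(B[:,1],[3,50,97]).round(1))
E
```

```text
[-0.05  0.01 -1.74] 0.29317621707645547
t 13.28 pose [ 573.  -133.3  168. ] yaw 68.09 F [-0.   0.  -1.7] -> 1 x [ 0.9  -1.73  0.98 -0.01]
-60 516 [10.7 11.6 12.3] [-19.6 -12.8  19.5]
-52 7780 [-13.3  11.3  27.7] [-14.5  -0.   14.6]
-44 1276 [-7.7 27.  28.8] [-17.4  -0.3  17.5]
-36 906 [10.2 28.5 29.8] [-18.2   0.3  18.5]
-28 623 [10.2 29.  29.8] [-18.2  -0.   18.5]
-20 481 [10.4 29.2 29.8] [-18.2  -0.   18.6]
-12 384 [10.3 29.2 29.8] [-18.6  -0.   18.4]
-4 278 [26.  29.3 29.8] [-11.8  -0.1  11.5]
4 237 [26.9 29.3 29.9] [-11.5  -0.1  11.5]
12 136 [26.3 28.5 29.6] [-11.8   0.2  11.7]
20 180 [26.6 28.4 28.8] [-11.6  -0.1  11.4]
28 94 [26.  28.4 28.7] [-11.9   0.2  11.5]
```

The tester is lifted and held. Its end face shows a +1.1 mm offset along tool x and 0 in y, so the free pin tips are about 60.4 mm below the TCP.

```bash
python3 -c "
from h import *
plan(520.9,235.8,150,166.7,20)"
```

```text
t 13.38 pose [ 571.5 -132.9  165.8] yaw 68.09 F [-0.5 -0.4 -1.1] -> 20 x [20.18  6.21  0.79 -4.93]
```

jog_arm:
  motion:
    - [-1,20.2,6.2,0.8,-4.93]
    - [-1,20.2,6.2,0.8,-4.93]
    - [-1,20.2,6.2,0.8,-4.93]
    - [-1,20.2,6.2,0.8,-4.93]
    - [-1,20.2,6.2,0.8,-4.93]
    - [-1,20.2,6.2,0.8,-4.93]
    - [-1,20.2,6.2,0.8,-4.93]
    - [-1,20.2,6.2,0.8,-4.93]
    - [-1,20.2,6.2,0.8,-4.93]
    - [-1,20.2,6.2,0.8,-4.93]

```text
time: 14.22
tool_pos: [0.6306, 0.064, 0.1567]
tcp_rot: [-1.625, -2.685, 0.003]
wrist_force: [0.6, -0.7, -1.2]
width: 0.299
grip_force: 54.2
```

jog_arm:
  motion:
    - [-1,20.2,6.2,0.8,-4.93]
    - [-1,20.2,6.2,0.8,-4.93]
    - [-1,20.2,6.2,0.8,-4.93]
    - [-1,20.2,6.2,0.8,-4.93]
    - [-1,20.2,6.2,0.8,-4.93]
    - [-1,20.2,6.2,0.8,-4.93]
    - [-1,20.2,6.2,0.8,-4.93]
    - [-1,20.2,6.2,0.8,-4.93]
    - [-1,20.2,6.2,0.8,-4.93]
    - [-1,20.2,6.2,0.8,-4.93]

```text
time: 15.05
tool_pos: [0.5197, 0.2362, 0.1489]
tcp_rot: [-0.357, -3.118, 0.002]
wrist_force: [0.4, -0.4, -1.4]
width: 0.299
grip_force: 54.2
```

jog_arm:
  motion:
    - [-1,0,0,0,0]
    - [-1,0,0,0,0]
    - [-1,0,0,0,0]
    - [-1,0,0,0,0]

```text
time: 15.38
tool_pos: [0.5218, 0.2353, 0.1504]
tcp_rot: [-0.366, -3.12, 0.001]
wrist_force: [-0.1, 0.7, -1.1]
width: 0.303
grip_force: 54.2
```

jog_arm:
  motion:
    - [-1,0,0,0,0]

```text
time: 15.47
tool_pos: [0.5221, 0.2352, 0.1507]
tcp_rot: [-0.366, -3.12, 0.0]
wrist_force: [0.0, -0.0, -2.2]
width: 0.303
grip_force: 54.2
```

```bash
python3 - <<'E'
from h import *
plan(520.9,235.8,105,166.7,5)
for n in ["wrist","top","scene"]:
    p,d,c,s=snap(n); P=cloud(d,c,s); np.savez(n+"8.npz",p=p,d=d,P=P); cv2.imwrite(f"pics/{n}8.png",p[:,:,::-1])
    plan(520.9,235.8,105,166.7,5)
E
```

```text
t 15.47 pose [522.1 235.2 150.7] yaw 166.61 F [ 0.  -0.  -2.2] -> 5 x [ 0.25  0.06  9.14 -0.02]
t 15.52 pose [522.1 235.3 150.8] yaw 166.61 F [ 0.4 -1.6 -2.2] -> 5 x [ 0.25  0.05  9.17 -0.02]
t 15.57 pose [522.1 235.3 150.9] yaw 166.61 F [ 0.2 -0.4 -1.6] -> 5 x [ 0.25  0.04  9.18 -0.02]
t 15.62 pose [522.  235.4 150.9] yaw 166.62 F [ 1.  -0.3 -1.1] -> 5 x [ 0.23  0.03  9.19 -0.02]
```

jog_arm:
  motion:
    - [-1,0.3,0,10,0]
    - [-1,0.3,0,10,0]
    - [-1,0.3,0,10,0]
    - [-1,0.3,0,10,0]
    - [-1,0,0.2,7,0]
    - [-1,0,0,4,0]
    - [-1,0,0,0,0]
    - [-1,0,0,0,0]
    - [-1,0,0,0,0]
    - [-1,0,0,0,0]

```text
time: 16.45
tool_pos: [0.5209, 0.2366, 0.1007]
tcp_rot: [0.364, 3.119, 0.001]
wrist_force: [-0.8, 0.4, -1.4]
width: 0.298
grip_force: 54.2
```

```bash
python3 - <<'E'
from h import *
for n in ["wrist","scene","top"]:
    p,d,c,s=snap(n); P=cloud(d,c,s); np.savez(n+"9.npz",p=p,d=d,P=P,pos=s["tool_pos"],rot=s["tcp_rot"])
    plan(520.9,235.8,92,166.7,5)
    m=(np.hypot(P[...,0]-.520,P[...,1]-.236)<.035)&(P[...,2]>.065)&(P[...,2]<.10); Q=P[m]
    if len(Q)>10:
        print(n,len(Q)); W=R.from_rotvec(s["tcp_rot"]).as_matrix(); T=(Q-s["tool_pos"])@W*1000
        print(np.percentile(T,[1,50,99],axis=0).round(1).tolist())
a=np.load("wrist9.npz")["p"][60:330,160:420]; b=np.load("scene9.npz")["p"][110:210,240:340]
a=cv2.resize(a,(400,415)); b=cv2.resize(b,(400,400),interpolation=cv2.INTER_CUBIC)
o=np.zeros((415,800,3),np.uint8); o[:,:400]=a; o[:400,400:]=b; cv2.imwrite("pics/last.png",o[:,:,::-1])
# project pins/terminals in images for reference
E
```

```text
t 16.5 pose [521.  236.6 100.8] yaw 166.69 F [-0.1 -0.2 -2. ] -> 5 x [-0.02 -0.15  1.76 -0.  ]
wrist 758
[[25.4, -13.1, 0.9], [28.9, -0.6, 13.3], [30.2, 11.8, 31.8]]
t 16.55 pose [520.9 236.5 100.7] yaw 166.69 F [ 0.9  0.  -1.1] -> 5 x [-0.04 -0.14  1.74 -0.  ]
scene 198
[[-29.2, -16.5, 1.3], [-7.8, -12.8, 18.4], [24.2, 6.9, 35.2]]
t 16.6 pose [520.8 236.5 100.6] yaw 166.69 F [ 0.9  0.1 -1.1] -> 5 x [-0.06 -0.12  1.72 -0.  ]
top 33
[[-27.6, -14.9, 1.7], [-12.4, -14.1, 17.7], [28.2, -9.3, 33.4]]
```

View pics/last.png

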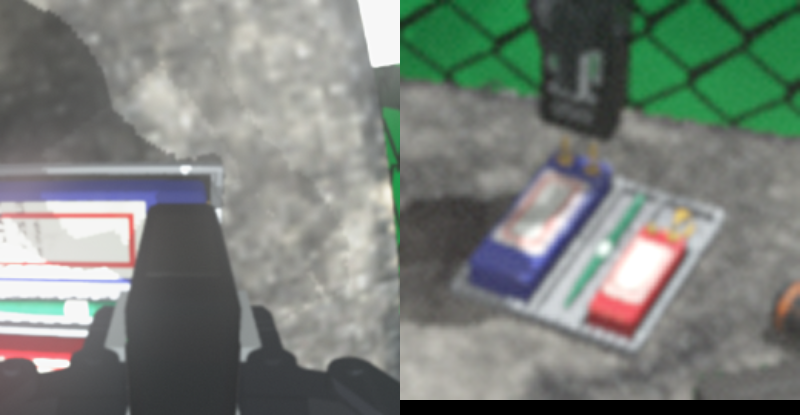

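The final composite shows the tester upright over the terminal end of the pack. In the scene half, the pins at (566,150) and (592,158) sit directly over the terminals. I'll do one numeric cross-check of the terminals from the fixed cameras.

```bash
python3 - <<'E'
from term import *
def proj(X,c):
    M=R.from_rotvec(np.ravel(c["rvec"])).as_matrix(); q=np.array(X)@M.T+np.ravel(c["tvec"]); f=210/np.tan(np.radians(c["vfov"])/2); return q[:,:2]/q[:,2:]*f+[c["cx"],c["cy"]]
s=None
for n,img in {"top":cv2.imread("pics/top2.png")[:,:,::-1],"scene":np.load("scene8.npz")["p"]}.items():
    c=bot.get_calibration(n); uv=proj([[.5092,.2386,.0315],[.5304,.2336,.0315]],c)
    u,v=uv.mean(0).round().astype(int); h=cv2.cvtColor(np.ascontiguousarray(img[v-9:v+10,u-14:u+15]),cv2.COLOR_RGB2HSV).astype(float)
    w=((h[...,0]>12)&(h[...,0]<42)&(h[...,1]>90))*h[...,1]*h[...,2]
    k,l,st,ce=cv2.connectedComponentsWithStats((w>0).astype(np.uint8)); 
    print(n,"pred",uv.round(1).tolist())
    for i in range(1,k):
        if st[i,4]>1:
            q=ce[i]+[u-14,v-9]; print(st[i,4],q.round(1),(onplane(q,c,s,.0315)*1000).round(1))
E
```

```text
top pred [[169.5, 227.6], [171.6, 219.3]]
scene pred [[280.4, 148.8], [287.3, 151.0]]
```

jog_arm:
  motion:
    - [-1,0,-0.3,2,0]
    - [-1,0,-0.3,2,0]
    - [-1,0,0,2,0]
    - [-1,0,0,0,0]
    - [-1,0,0,0,0]
    - [-1,0,0,0,0]

```text
time: 17.1
tool_pos: [0.5201, 0.2357, 0.0939]
tcp_rot: [-0.364, -3.12, 0.0]
wrist_force: [-0.2, -1.1, -2.3]
width: 0.296
grip_force: 54.2
```

jog_arm:
  motion:
    - [-1,0,0,1,0]
    - [-1,0,0,0,0]
    - [-1,0,0,0,0]

```text
time: 17.35
tool_pos: [0.5202, 0.2357, 0.093]
tcp_rot: [-0.364, -3.12, 0.0]
wrist_force: [-0.7, -0.3, -2.1]
width: 0.3
grip_force: 54.2
```

jog_arm:
  motion:
    - [-1,0,0,1,0]
    - [-1,0,0,0,0]
    - [-1,0,0,0,0]

```text
time: 17.6
tool_pos: [0.5202, 0.2357, 0.092]
tcp_rot: [0.364, 3.12, 0.0]
wrist_force: [-0.5, 0.6, -1.0]
width: 0.299
grip_force: 54.4
```

jog_arm:
  motion:
    - [-1,0,0,1,0]
    - [-1,0,0,0,0]
    - [-1,0,0,0,0]

```text
time: 17.85
tool_pos: [0.5203, 0.2357, 0.0912]
tcp_rot: [0.364, 3.12, 0.0]
wrist_force: [-1.1, -0.2, 1.8]
width: 0.298
grip_force: 54.4
```

jog_arm:
  motion:
    - [-1,0,0,1,0]
    - [-1,0,0,1,0]
    - [-1,0,0,0,0]
    - [-1,0,0,0,0]

```text
time: 18.18
tool_pos: [0.5203, 0.2357, 0.0891]
tcp_rot: [0.364, 3.12, 0.0]
wrist_force: [-0.1, -0.2, 2.2]
width: 0.294
grip_force: 54.6
```

jog_arm:
  motion:
    - [-1,0,0,1,0]
    - [-1,0,0,1,0]
    - [-1,0,0,0,0]
    - [-1,0,0,0,0]
    - [-1,0,0,0,0]

```text
time: 18.6
tool_pos: [0.5203, 0.2357, 0.0871]
tcp_rot: [0.364, 3.12, 0.0]
wrist_force: [-1.1, -0.9, 3.2]
width: 0.3
grip_force: 54.8
```

```bash
python3 - <<'E'
from h import *
F=[];Z=[];T=[]
for i in range(10):
    bot.read_camera("top"); s=bot.read_state(); F.append(s["wrist_force"]); Z.append(s["tool_pos"]); T.append(s["torque"])
print(np.mean(F,0).round(2),np.std(F,0).round(2),(np.mean(Z,0)*1000).round(2),np.mean(T,0).round(3),s["time"],s["grip_force"])
E
```

```text
[-0.97 -0.91  3.48] [0.62 0.39 0.56] [520.3  235.73  87.07] [-0.159  0.238  0.007] 19.1 54.7616046667099
```

```bash
python3 -c "
from workcell import bot
print(bot.finish_job())"
```

```text
the job is handed in; nothing more can be done
None
```

I handed the job in at 19.1 s: the long pack lies flat in the widest compartment with its terminals at the notched end, and the arm is holding the tester upright on them. The push measures about 4.9 N, which matches both pins pressed about halfway in; pin contact is inferred from that force, the height and the earlier position fixes, because I did not take a close-up after touchdown.

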